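# Bed a hanger-pole section in V-rests and clamp it

### The job

Take the short steel pole section from the white rack and lower it gently, midway along, into the two V-rests of the clamping stand; feel it slide down until it beds fully home on both flanks, without forcing it, and only then let go, so that it never drops or rolls in. Then swing the clamp arm down until its rubber pad rests on the pole, and let go of everything. Leave the other things on the table where they are.

Things in the scene. Friction and masses are not known exactly. Their poses are not given: they have to be found in the camera images.
- pole: round polished steel pole section, 160 mm long, 36 mm diameter, about 0.3 kg (varies by a third), black plugs in both ends, symmetric end for end. Origin at its centre, x along its axis (y and z turn as it rolls). It starts lying level in the white rack with its axis 45.5 mm above the table.
- rack: fixed white plastic rack, 150 x 90 mm base 10 mm thick, with two V saddles 12 mm thick at 60 mm either side of its middle (tops 38 mm above the table) that carry the pole; the 108 mm between them is open for the fingers. Origin at the centre of its underside, x along the pole, z up.
- stand: fixed clamping stand: grey base 270 x 150 mm, 12 mm thick, with two aluminium V-rests (24 mm thick along x, 88 mm wide) at x = +55 and -55 mm. The 86 mm between them is open for the fingers, over a plate whose top is 18 mm above the table. Origin on the table, midway between the rests; x along the groove towards the clamp hinge, y across the groove, z up.
- seat_nominal (a point): point of the stand, over its origin, 59.5 mm above the table: the height of the pole's axis when fully home, parallel to the stand's x. The pole's middle belongs here along x, within 15 mm. Across (y) the true seat lies up to 14 mm to either side: see slide_zero.
- slide_zero (a point): point of the stand, over its origin, 34 mm above the table: the height of the V's lowest line. Flanks at 45 degrees, mouth 68 mm wide, its edges 68 mm high. Both rests share a locked cross slide, set up to 14 mm to +y or -y of this point; this offset is NOT measured: feel or look. Resting on one flank, the pole is pushed towards the groove's middle. Stiff and jams easily: all contacts on the rests together must stay under 50 N; press with 3 to 10 N.
- clamp (a joint): angle of the clamp arm, rad: 0 = arm level with its pad just touching a pole that is fully home, grows as the arm is lifted (1.57 = upright). Starts raised at 1.35 to 1.65. Stiff hinge (about 0.2 N m of friction): stays where it is left; it does not spring. Without a pole it goes down to -0.2.
- clamp_hinge (a point): point on the hinge axis of the clamp arm, 122 mm from the stand's middle along the stand's x, 88.5 mm above the table; the axis is the stand's y. The arm is a steel bar 34 mm wide, 10 mm thick, its mid-line through the axis; level (0) it points along the stand's -x.
- clamp_pad (a point): centre of the lower face of the rubber pad (22 mm long, 46 mm wide) under the clamp arm, 62 mm from the hinge axis along the arm.
- clamp_tip (a point): centre of the black round crossbar (16 mm diameter, 56 mm long, along the stand's y) at the free end of the clamp arm, 116 mm from the hinge axis.
- gel: clear bystander bottle, 56 mm diameter, 150 mm high, origin under its centre
- bowl: steel bowl, bystander, 110 mm across, 45 mm high, origin under its centre
- driver: screwdriver, bystander, lying on the table, x along it
- carton: cardboard carton, bystander, 90 x 140 x 60 mm, origin under its centre
Things that resemble listed ones, but are neither listed nor needed, are in the scene too. Leave any blue or purple look-alike of the pole alone.

How it is judged:
By the outcome, as a careful person would: the job done as asked, in the order asked, and still so for the second after the job is handed in, with the robot touching nothing.
It also fails if it takes over 72 s, if anything falls off the work surface, if the arm or the gripper's body presses on something with over 40 N, if the wrist force passes 120 N, or if a joint passes its speed limit or range.

### The arm

A 6-joint arm with a two-finger parallel gripper is mounted at the origin on the work surface. World frame = base frame: x ahead of the robot, y to its left, z up, the work surface at z = 0. Lengths are in m, angles in rad, forces in N, time in s.
With the tool pointing down it reaches from about 0.275 to 0.75 m from the base axis. Payload 10.2 kg.
Tool frame: the origin (TCP) lies midway between the tips of the shut fingers; the grasp point (between the pads) lies 19 mm behind it (env.hold_point_z is the distance from the TCP to the grasp point, in m); x points along the fingers, z is the direction in which the jaws open and shut, and the axes are right-handed (so a half turn about x gives the same grasp; the last joint's range is limited). The gripper opens to 85 mm and grips with 20 to 120 N. Pads are 22 mm wide; open, the fingers measure 114 mm over their backs; the gripper's body (76 mm by 85 mm) begins 54 mm behind the grasp point. The pads swing forward as they close: fully open they stand 13 mm farther back than shut.
Start: joints at [0.893, 0.313, 1.498, -0, 1.331, -0.223], TCP at [0.231, 0.472, 0.231] pointing down, gripper open.
Joint ranges: [-2.94, 2.94], [-0.97, 2.17], [0.19, 2.56], [-1.23, 4.37], [0.02, 3.11], [-2.88, 2.88]. Speed limits (rad/s): [2.39, 2.39, 3.01, 3.14, 3.14, 3.14].

### API

Orientations are given as a unit quaternion [x, y, z, w].
In Python, from bench import env, kinematics, monitor, eyes, job gives the robot as it stands. The module is installed in compiled form; this text tells all that it offers. Calls block until the motion is done:
- env.reach(position, orientation): joint-space move of the TCP to a pose.
- env.movel(position, velocity=0.15, frame=None, guard=None): straight line of the TCP; frame=None keeps the orientation; velocity is the mean speed in m/s. With guard (N) it stops when the force on the tool has changed by that much, and returns True; else False.
- env.set_joints(angles): joint-space move.
- env.release() and env.close_gripper(effort=None): open the fingers fully, or close them until they stop; effort is the grip in N (None keeps the last).
- env.hold(seconds).
- kinematics.ik(position, orientation): joint angles nearest the present ones, or None.
- monitor.sense(): the state.
- eyes.grab_frame(name): name is "scene" or "top" or "wrist"; returns a dict with "frame" (420x560x3 uint8, red, green, blue), "mtx" (3x3 intrinsics, pixels), "view" (4x4, takes a point from world to camera coordinates). Camera axes: x right, y down, z forward; pixel columns grow to the right and rows downward; lengths in m; the calibration is good to about 2 mm. A picture is of the moment at which its call begins. There is no depth.
A pose or a line that the arm cannot do raises env.MotionError and nothing moves.
- job.hand_in(): hands the job in, once; it reports no verdict.
The state is a dict: "clock": time; "joints": joint angles; "qvel": joint speeds; "joint_efforts": joint torques, N m; "position": TCP position; "ee_rot": TCP orientation; "contact_force": force on the tool from outside, world axes, zero at the start; "ft_torque": the same for the moment, N m; "finger_gap": opening from 0.0 (shut) to 1.0 (fully open).
Only numpy, scipy, OpenCV 4.12 (cv2) and the standard library are available. Lean on these libraries where they do the work, as an engineer would, in place of code of your own. Each camera call takes 0.05 s, during which the arm holds its last target.

## Working session

There is one attempt and no reset: what is moved stays moved. The work goes in short steps, each a Python script; the robot and the scene stay as the last script left them, time stands still between calls to the robot, and variables do not carry over. Pictures are saved under pics/ and viewed, and the job is handed in when it is done.

```bash
mkdir -p pics
python3 - <<'E'
from bench import env, kinematics, monitor, eyes, job
import cv2,pickle
d={}
for n in ["scene","top","wrist"]:
    f=eyes.grab_frame(n); d[n]=f
    cv2.imwrite(f"pics/{n}0.png",f["frame"][:,:,::-1])
pickle.dump(d,open("f0.pkl","wb"))
print(monitor.sense(), env.hold_point_z)
E
```

```text
{'clock': 0.15, 'joints': array([ 8.92607542e-01,  3.13314160e-01,  1.49819435e+00,  2.35912214e-05,
        1.33094181e+00, -2.23380602e-01]), 'qvel': array([ 3.96971050e-04, -1.96939467e-03, -3.04529238e-03, -3.07846539e-05,
        1.05965359e-03,  1.01532409e-03]), 'joint_efforts': array([ 1.27162715e-03, -4.12365603e+01, -2.59797817e+01, -9.53395306e-05,
        3.17363476e-03, -1.91321732e-05]), 'position': array([0.23052504, 0.47151067, 0.23089595]), 'ee_rot': array([-0.37449307,  0.60014213,  0.37430921,  0.59956399]), 'contact_force': array([0.31295475, 0.65722642, 0.48648069]), 'ft_torque': array([-0.04413433,  0.01733649, -0.02096098]), 'finger_gap': 0.9956287215249158} 0.0187
```

View pics/scene0.png

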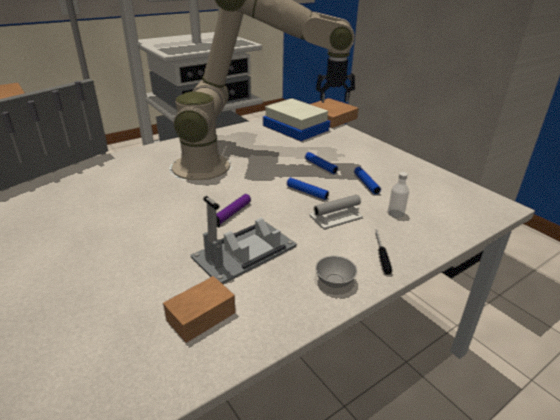

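View pics/top0.png

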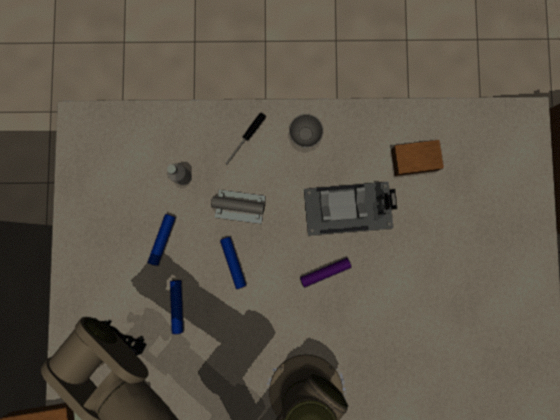

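View pics/wrist0.png

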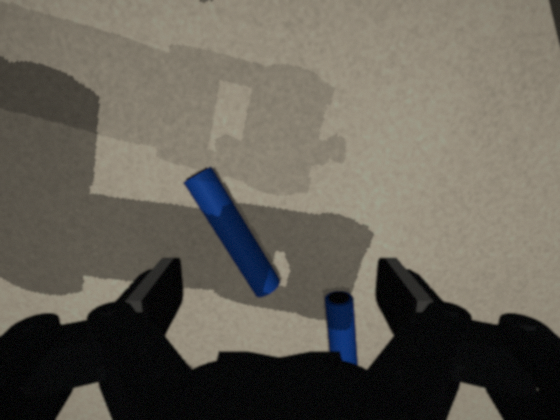

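The top view shows the pole in the white rack at about (238,205), the stand at about (348,208) with the clamp hinge on its right at (385,200), and the look-alikes in blue and purple. Next I'll enlarge the top view and make coarse measurements.

```bash
cat > h.py <<'E'
import numpy as np, cv2, pickle
def ray(f,u,v):
    K=f["mtx"];V=f["view"];R=V[:3,:3];t=V[:3,3]
    d=R.T@np.linalg.solve(K,[u,v,1.]); return -R.T@t, d
def onz(f,u,v,z):
    c,d=ray(f,u,v); return c+d*(z-c[2])/d[2]
def proj(f,p):
    q=f["view"][:3,:3]@np.array(p)+f["view"][:3,3]; q=f["mtx"]@q; return q[:2]/q[2]
E
python3 - <<'E'
from h import *
d=pickle.load(open("f0.pkl","rb"))
t=d["top"]
print(t["mtx"],ray(t,280,210)[0], ray(d["scene"],280,210)[0])
for n,u,v,z in [("pole",238,205,.0455),("stand",348,208,.012),("hinge",385,200,.0885),("c1",304,188,.012),("c2",393,229,.012)]:
    print(n,onz(t,u,v,z))
im=t["frame"][:,:,::-1]
cv2.imwrite("pics/top_s.png",cv2.resize(im[165:250,290:410],None,fx=6,fy=6,interpolation=cv2.INTER_CUBIC))
cv2.imwrite("pics/top_r.png",cv2.resize(im[170:240,190:290],None,fx=6,fy=6,interpolation=cv2.INTER_CUBIC))
E
```

```text
[[442.05397193   0.         286.25764155]
 [  0.         442.05397193 208.09447763]
 [  0.           0.           1.        ]] [0.4439138  0.05273917 1.40103549] [ 1.41375935 -0.62852481  0.76903477]
pole [0.57322975 0.20328776 0.0455    ]
stand [ 0.56407472 -0.13994337  0.012     ]
hinge [ 0.58051154 -0.24018053  0.0885    ]
c1 [ 0.6287813  -0.00194429  0.012     ]
c2 [ 0.49674137 -0.2798441   0.012     ]
```

View pics/top_s.png

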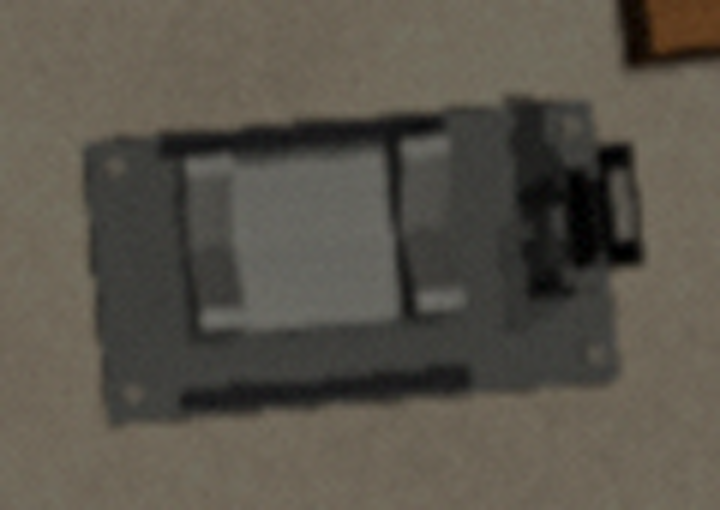

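View pics/top_r.png

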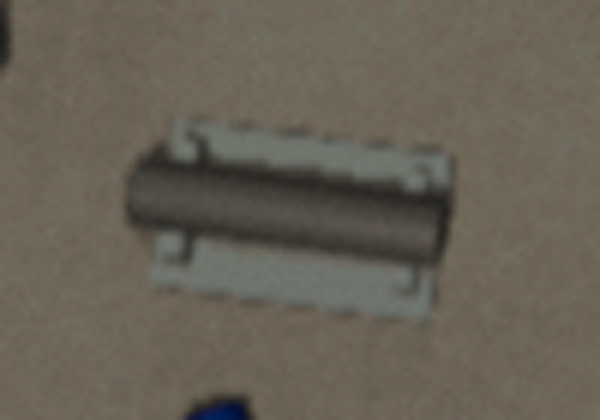

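```bash
cat >> h.py <<'E'
from scipy.spatial.transform import Rotation as Rn
def quat(jaw_deg,tilt=None):
    a=np.radians(jaw_deg); z=np.array([np.cos(a),np.sin(a),0]); x=np.array([0,0,-1.]); y=np.cross(z,x)
    return Rn.from_matrix(np.c_[x,y,z]).as_quat()
E
python3 - <<'E'
from h import *
from bench import env, kinematics, monitor, eyes
d=pickle.load(open("f0.pkl","rb"))
s=monitor.sense(); R=Rn.from_quat(s["ee_rot"]).as_matrix()
w=d["wrist"]; c,dd=ray(w,280,210); print("cam in tool",R.T@(c-s["position"]),R.T@dd)
t=d["top"]
a=onz(t,190+130/6,170+195/6,.0455);b=onz(t,190+445/6,170+228/6,.0455);print(a,b,(a+b)/2,np.linalg.norm(a-b),np.degrees(np.arctan2(*(a-b)[1::-1])))
for j in [-6,174]:
  print(j,kinematics.ik([.573,.203,.25],quat(j)))
for j in [5,185]:
  print(j,kinematics.ik([.564,-.14,.2],quat(j)), kinematics.ik([.564,-.14,.05],quat(j)))
E
```

```text
cam in tool [-0.1427416   0.06713536 -0.00137208] [ 0.96179334 -0.27391463  0.00285313]
[0.58163759 0.28449325 0.0455    ] [0.56329126 0.12270225 0.0455    ] [0.57246442 0.20359775 0.0455    ] 0.16282786809072058 83.53056664059932
-6 [ 1.47976623e-01  4.88783019e-01  1.19484367e+00 -4.44089210e-16
  1.45796597e+00  2.52696378e-01]
174 None
5 [-4.44801964e-01  4.60370581e-01  1.36862604e+00 -4.44089210e-16
  1.31259603e+00 -5.32068427e-01] [-4.44801964e-01  6.29661399e-01  1.52200064e+00 -4.44089210e-16
  9.89930610e-01 -5.32068427e-01]
185 [-4.44801964e-01  4.60370581e-01  1.36862604e+00 -4.44089210e-16
  1.31259603e+00  2.60952423e+00] [-4.44801964e-01  6.29661399e-01  1.52200064e+00 -4.44089210e-16
  9.89930610e-01  2.60952423e+00]
```

Run:
```python
from h import *
from bench import env, kinematics, monitor, eyes
d={}
for n,p,j in [("r",[.572,.175,.22],-6),("s",[.564,-.16,.26],5)]:
    env.reach(p,quat(j)); f=eyes.grab_frame("wrist"); d[n]=f
    cv2.imwrite(f"pics/w_{n}1.png",f["frame"][:,:,::-1]); print(monitor.sense()["clock"])
pickle.dump(d,open("f1.pkl","wb"))
```

```text
1.8583
3.1833
```

View pics/w_r1.png

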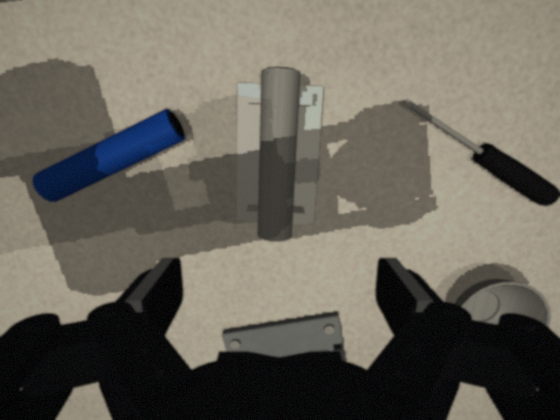

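View pics/w_s1.png

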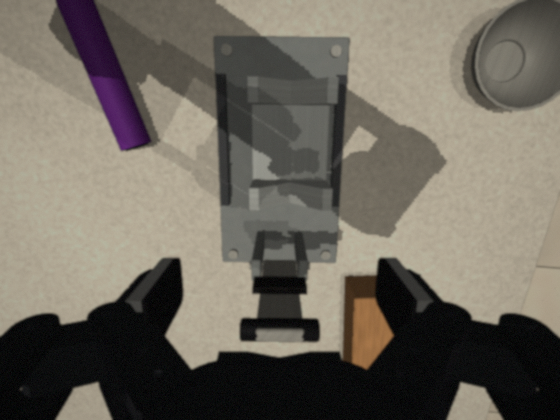

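Run:
```python
from h import *
d=pickle.load(open("f1.pkl","rb"))
def enh(im): return np.clip((im.astype(float)/255)**.6*255*1.2,0,255).astype(np.uint8)
cv2.imwrite("pics/w_s1z.png",cv2.resize(enh(d["s"]["frame"][25:275,200:360,::-1]),None,fx=2.4*1.0,fy=2.4,interpolation=cv2.INTER_CUBIC))
cv2.imwrite("pics/w_s1z2.png",cv2.resize(enh(d["s"]["frame"][65:215,205:360,::-1]),None,fx=4,fy=4,interpolation=cv2.INTER_CUBIC))
cv2.imwrite("pics/w_r1z.png",cv2.resize(enh(d["r"]["frame"][55:250,220:340,::-1]),None,fx=3,fy=3,interpolation=cv2.INTER_CUBIC))
```

```text
(no output)
```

View pics/w_s1z2.png

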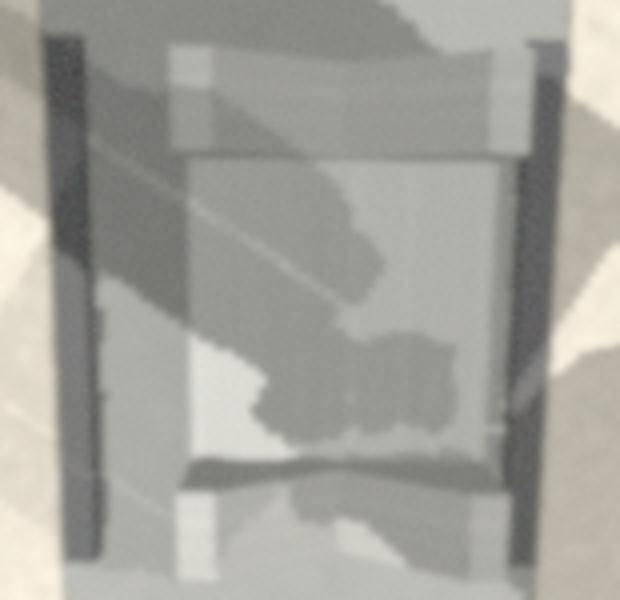

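View pics/w_s1z.png

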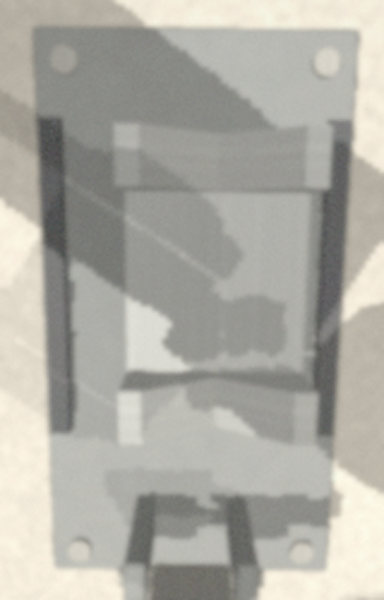

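View pics/w_r1z.png

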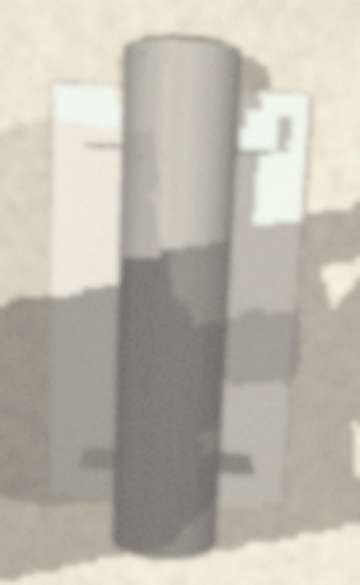

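Run:
```python
from h import *
d=pickle.load(open("f1.pkl","rb")); f=d["s"]
B=[onz(f,200+x/2.4,25+y/2.4,.012)[:2] for x,y in [(33,28),(358,30),(327,568),(54,568)]]
B=np.array(B); c=B.mean(0); ex=((B[2]-B[1])+(B[3]-B[0])); ex/=np.linalg.norm(ex); ey=np.array([-ex[1],ex[0]])
print("centre",c,"yaw",np.degrees(np.arctan2(ex[1],ex[0])), "sides",[np.linalg.norm(B[i]-B[i-1]) for i in range(4)])
print("corners",[((b-c)@ex,(b-c)@ey) for b in B])
for x,y in [(168,45),(212,45),(490,45),(535,45),(172,150),(212,150),(490,152),(530,155),(176,490),(215,490),(470,492),(510,492),(180,578),(216,578),(474,580),(512,580)]:
    p=onz(f,205+x/4,65+y/4,.068)[:2]-c; print(np.round([p@ex*1e3,p@ey*1e3],1))
f=d["r"]
# pole: silhouette edges & ends, crop 3x offset (220,55)
for z in [.0455]:
  L=[onz(f,220+x/3,55+y/3,z)[:2] for x,y in [(124,50),(239,52),(113,540),(216,545)]]
  print(L)
  T=onz(f,220+183/3,55+37/3,.0575);Bm=onz(f,220+164/3,55+556/3,.040)
  print("ends",T,Bm)
  a=(L[0]+L[1])/2;b=(L[2]+L[3])/2;print(a,b,(a+b)/2,np.degrees(np.arctan2(*(a-b)[::-1])),np.linalg.norm(a-b))
```

```text
centre [ 0.56365798 -0.1411717 ] yaw -85.42450027371919 sides [np.float64(0.26773717935887004), np.float64(0.14813885546877614), np.float64(0.26681628376848915), np.float64(0.14943151079473052)]
corners [(np.float64(-0.1334577233337683), np.float64(-0.07406920840080079)), (np.float64(-0.13381823285360675), np.float64(0.07406920840080085)), (np.float64(0.13299727420280366), np.float64(0.07471300825909187)), (np.float64(0.1342786819845713), np.float64(-0.0747130082590918))]
[-86.9 -33.2]
[-87.  -22.6]
[-87.5  44.5]
[-87.6  55.4]
[-62.8 -32.6]
[-62.8 -22.8]
[-62.9  45.7]
[-62.3  55.6]
[ 22.7 -33. ]
[ 22.6 -22.8]
[22.6 44.5]
[22.5 55.1]
[ 46.8 -32.4]
[ 46.7 -22.7]
[46.7 46.7]
[46.6 56.9]
[array([0.56621244, 0.28378738]), array([0.60094797, 0.27961783]), array([0.54382548, 0.12691184]), array([0.57926215, 0.12139266])]
ends [0.58419321 0.28392441 0.0575    ] [0.56052467 0.11706518 0.04      ]
[0.5835802 0.2817026] [0.56154381 0.12415225] [0.57256201 0.20292743] 82.0377582186144 0.15908399119963534
```

The wrist view over the stand shows the rests at base x of about −87..−63 and +23..+47 mm. The V mouth is centred about 11 mm to the stand's +y. The pole is at about (0.573, 0.204) with a yaw of about 82°. Grasping it next.

Run:
```python
from h import *
from bench import env, kinematics, monitor, eyes
q=quat(-7.8)
env.reach([.5727,.204,.15],q)
print(env.movel([.5727,.204,.025],velocity=.08,guard=12), monitor.sense()["position"])
env.close_gripper(40); s=monitor.sense(); print(s["finger_gap"],s["contact_force"],s["clock"])
env.movel([.5727,.204,.045],velocity=.04); env.hold(.3)
s=monitor.sense(); print(s["contact_force"],s["ft_torque"],s["position"],s["finger_gap"])
env.movel([.5727,.204,.18],velocity=.15); env.hold(.3)
s=monitor.sense(); print(s["contact_force"],s["ft_torque"],s["position"],s["finger_gap"],s["clock"])
for n in ["wrist","scene"]:
    f=eyes.grab_frame(n); pickle.dump(f,open(f"g_{n}.pkl","wb")); cv2.imwrite(f"pics/g_{n}.png",f["frame"][:,:,::-1])
```

```text
False [0.57296737 0.20405528 0.02546528]
0.4098090681148926 [-1.3747114   0.15909373  1.94631138] 6.8333
[ 1.17815994 -0.37252163 -3.90894224] [ 0.03235063 -0.01062544 -0.01763153] [0.57264355 0.20396254 0.04483359] 0.406433283833634
[-0.46880817 -0.02783539 -4.7587545 ] [ 0.01983147 -0.01053749 -0.0389729 ] [0.57259865 0.20396994 0.17957809] 0.40985107045665176 9.1333
```

View pics/g_wrist.png

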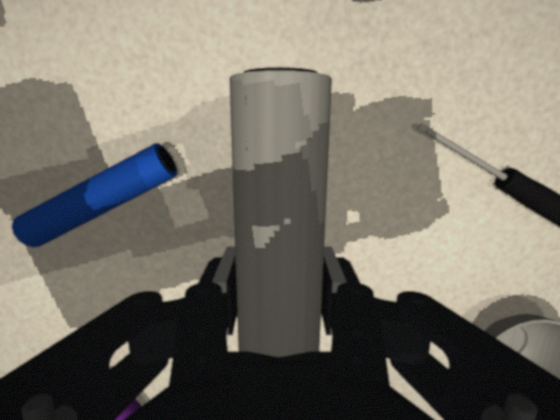

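View pics/g_scene.png

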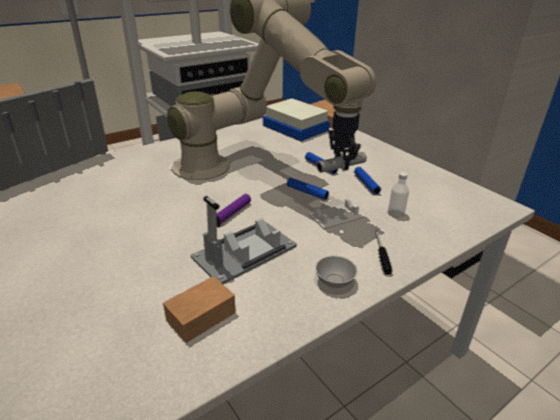

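The pole is held between the pads, with its front rim at row 72 and columns 231–331 and its centreline at about column 280. The rack is empty and the look-alikes haven't moved. Next I'll compute the in-hand pose and the seat, then lower.

Run:
```python
from h import *
from bench import monitor
s=monitor.sense();R=Rn.from_quat(s["ee_rot"]).as_matrix();p0=s["position"]
f=pickle.load(open("g_wrist.pkl","rb"))
def tool(u,v,xd):
    c,d=ray(f,u,v); c=R.T@(c-p0); d=R.T@d; return c+d*(xd-c[0])/d[0]
for x in (-.0187,-.022):
  print(x,"rim top",tool(281,75,x-.018)," sides", [np.round(tool(u,v,x)*1e3,1) for u,v in [(231,85),(331,85),(238,340),(322,340)]])
f=pickle.load(open("f1.pkl","rb"))["s"]
c=np.array([.56366,-.14117]);a=np.radians(-85.42);ex=np.array([np.cos(a),np.sin(a)]);ey=np.array([-ex[1],ex[0]])
print("origin",c-.0202*ex,"seat",c-.0202*ex+.0113*ey)
```

```text
-0.0187 rim top [-0.0367      0.07865142  0.00038692]  sides [array([-18.7,  77.4, -17.5]), array([-18.7,  77.4,  18.5]), array([-18.7, -29.9, -18.6]), array([-18.7, -29.9,  19. ])]
-0.022 rim top [-0.04        0.07826001  0.00037009]  sides [array([-22. ,  77.1, -17. ]), array([-22. ,  77.1,  18. ]), array([-22. , -27.4, -18.1]), array([-22. , -27.4,  18.5])]
origin [ 0.56204701 -0.1210345 ] seat [ 0.57331093 -0.12013219]
```

```bash
cat >> h.py <<'E'
A=np.radians(-85.42);EX=np.array([np.cos(A),np.sin(A),0]);EY=np.array([-EX[1],EX[0],0])
O=np.array([.56205,-.12103,0])
def P(x,y,z): return O+x*EX+y*EY+np.array([0,0,z])
def rd(n=3):
    from bench import monitor,env
    F=[];T=[]
    for _ in range(n):
        env.hold(.04); s=monitor.sense();F.append(s["contact_force"]);T.append(s["ft_torque"])
    F=np.mean(F,0);T=np.mean(T,0);d=s["position"]-O
    print("xyz_s(mm)",np.round([d@EX*1e3,d@EY*1e3,d[2]*1e3],2),"F_s",np.round([F@EX,F@EY,F[2]],2),"T_s",np.round([T@EX,T@EY,T[2]],3),"gap",round(s["finger_gap"],3),"t",round(s["clock"],2))
    return np.array([F@EX,F@EY,F[2]]),np.array([T@EX,T@EY,T[2]]),np.array([d@EX,d@EY,d[2]])
E
python3 - <<'E'
from h import *
from bench import env, kinematics, monitor, eyes
q=quat(4.58)
env.reach(P(-.04,.0113,.17),q)
env.movel(P(-.0015,.0113,.10),velocity=.1); env.hold(.3); rd(6)
print(env.movel(P(-.0015,.0113,.065),velocity=.04,guard=5)); rd()
f=eyes.grab_frame("scene"); cv2.imwrite("pics/l_scene.png",cv2.resize(f["frame"][180:290,170:320,::-1],None,fx=5,fy=5,interpolation=cv2.INTER_CUBIC))
print(env.movel(P(-.0015,.0113,.0385),velocity=.012,guard=4)); rd(6)
E
```

```text
xyz_s(mm) [ -1.49  11.29 100.03] F_s [ 0.33  0.09 -3.88] T_s [ 0.005  0.    -0.004] gap 0.408 t 11.83
False
xyz_s(mm) [-1.42 11.43 65.28] F_s [ 0.34 -0.1  -3.56] T_s [-0.015 -0.005  0.014] gap 0.41 t 12.98
True
xyz_s(mm) [-1.43 11.43 39.34] F_s [-0.01  0.18  6.4 ] T_s [-0.    -0.004  0.138] gap 0.407 t 15.26
```

View pics/l_scene.png

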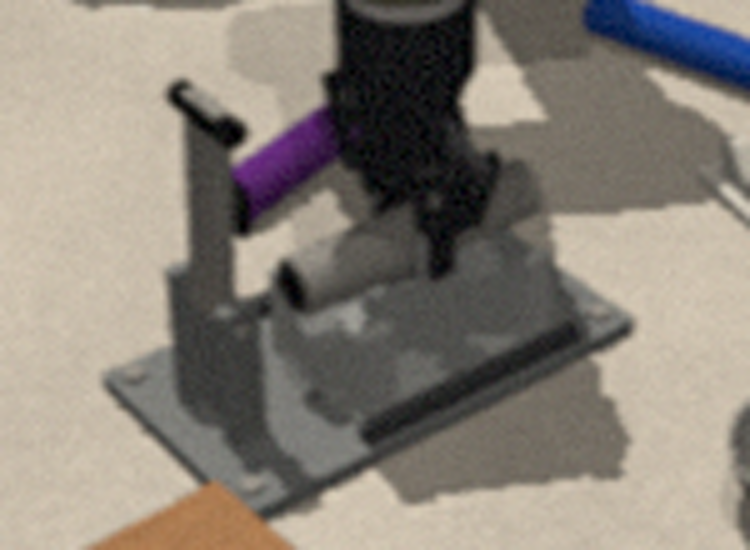

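Contact came at TCP z = 39.3 mm, where the seat was predicted (39.4), with about 10 N of vertical change and no side force. A small yaw moment remains, so I'll rotate slightly to relieve it and probe sideways to confirm both flanks.

Run:
```python
from h import *
from bench import env
p=P(-.0014,.0113,.0392)
for a in (4.88,5.18):
    env.movel(p,velocity=.01,frame=quat(a)); print(a); rd(6)
for y in (.0123,.0103,.0113):
    env.movel(P(-.0014,y,.0392),velocity=.01,frame=quat(5.18)); print(y); rd(6)
```

```text
4.88
xyz_s(mm) [-1.37 11.4  39.3 ] F_s [-0.15  0.26  1.54] T_s [ 0.056 -0.034 -0.062] gap 0.409 t 15.79
5.18
xyz_s(mm) [-1.38 11.41 39.29] F_s [0.02 0.8  2.09] T_s [ 0.105 -0.034 -0.394] gap 0.408 t 16.29
0.0123
xyz_s(mm) [-1.38 11.47 39.27] F_s [ 0.46 -5.56  6.29] T_s [-0.831 -0.102 -0.373] gap 0.408 t 16.79
0.0103
xyz_s(mm) [-1.32 11.29 39.41] F_s [0.04 5.95 0.48] T_s [ 0.898  0.053 -0.335] gap 0.407 t 17.39
0.0113
xyz_s(mm) [-1.34 11.38 39.32] F_s [0.39 0.62 4.14] T_s [ 0.061 -0.053 -0.327] gap 0.405 t 17.89
```

Moving ±1 mm sideways met firm, symmetric resistance of ±6 N, and the moment is balanced end to end. The pole is bedded on both flanks of both rests, so I'll settle at yaw 4.8° and let go.

Run:
```python
from h import *
from bench import env,eyes
env.movel(P(-.0014,.0113,.0390),velocity=.01,frame=quat(4.8)); rd(6)
env.release(); env.hold(.2); rd(3)
env.movel(P(-.0014,.0113,.12),velocity=.12); env.movel(P(-.08,.0113,.25),velocity=.2); rd(4)
for n in ["wrist","scene"]:
    f=eyes.grab_frame(n); pickle.dump(f,open(f"p_{n}.pkl","wb"))
    im=f["frame"][:,:,::-1]
    cv2.imwrite(f"pics/p_{n}.png",im if n=="wrist" else cv2.resize(im[180:290,170:320],None,fx=5,fy=5,interpolation=cv2.INTER_CUBIC))
```

```text
xyz_s(mm) [-1.36 11.39 39.23] F_s [0.42 0.1  5.5 ] T_s [ 0.036 -0.019 -0.039] gap 0.408 t 18.39
xyz_s(mm) [-1.4  11.31 39.03] F_s [-0.22  0.26  0.12] T_s [ 0.005 -0.005  0.003] gap 0.999 t 19.27
xyz_s(mm) [-79.59  11.   248.9 ] F_s [ 0.29  0.39 -0.42] T_s [ 0.005 -0.004  0.011] gap 1.0 t 21.17
```

View pics/p_wrist.png

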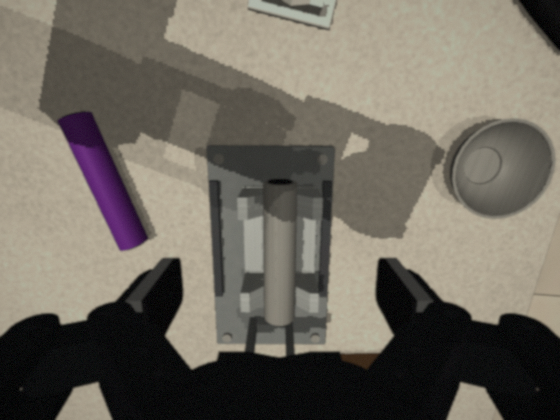

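View pics/p_scene.png

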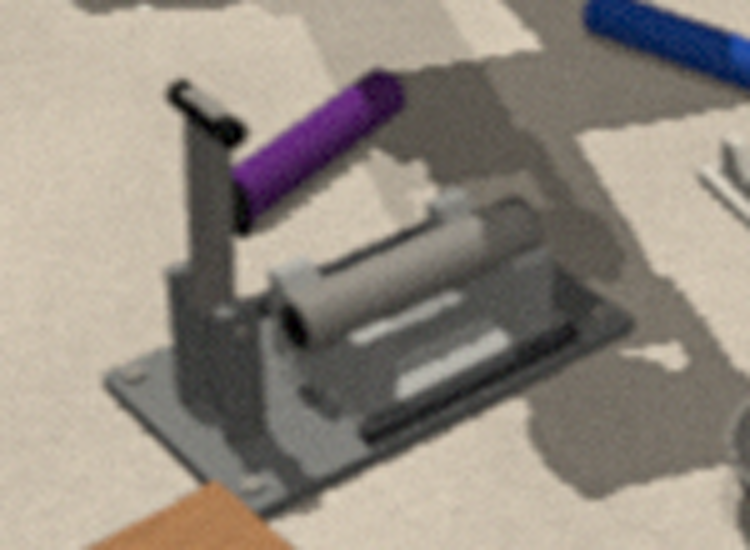

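The pole lies level in both rests, with its ends at rows 182 and 325 of the wrist view. The clamp is still upright: its crossbar centre is at about (205,113) in the crop, or (211,202.6) in the scene image. I'll get its angle by intersecting that ray with the stand's y=0 plane, and check how central the pole is.

Run:
```python
from h import *
f=pickle.load(open("p_scene.pkl","rb"))
for u,v in [(205,113),(200,112),(210,114)]:
    c,d=ray(f,170+u/5,180+v/5); k=((O-c)@EY)/(d@EY); p=c+k*d-O; x,z=p@EX,p[2]
    print(np.round([x,z],4),"theta",np.arctan2(z-.0885,.122-x),np.hypot(z-.0885,.122-x))
# pole ends in wrist
w=pickle.load(open("p_wrist.pkl","rb"))
for u,v in [(280,181),(280,326)]:
    p=onz(w,u,v,.0775)-O; print("pole end top",p@EX,p@EY)
```

```text
[0.1144 0.2037] theta 1.504825752425948 0.11545551696131671
[0.1172 0.2054] theta 1.529564832843593 0.1169574478812095
[0.1116 0.202 ] theta 1.479333770524998 0.11401975575788516
pole end top -0.08581653122763667 0.011104609340822856
pole end top 0.07907751393991139 0.011720469448826433
```

Run:
```python
from h import *
from bench import env,eyes
q=quat(4.58)
env.close_gripper(30)
env.movel(P(.155,0,.25),velocity=.2,frame=q)
env.movel(P(.155,0,.201),velocity=.1); rd(3)
def tcp(th):
    return P(.122-.116*np.cos(th)+.008*np.sin(th)+.011, 0, .0885+.116*np.sin(th)+.008*np.cos(th)-.004*np.sin(th))
for th in np.arange(1.45,.84,-.1):
    h=env.movel(tcp(th),velocity=.08,guard=15); 
    print(round(th,2),h); rd(1)
    if h: break
f=eyes.grab_frame("scene"); cv2.imwrite("pics/c1.png",cv2.resize(f["frame"][160:290,170:320,::-1],None,fx=4.5,fy=4.5,interpolation=cv2.INTER_CUBIC))
```

```text
xyz_s(mm) [155.17   0.26 201.94] F_s [-0.06 -0.43 -0.13] T_s [ 0.015  0.001 -0.01 ] gap -0.003 t 24.12
1.45 False
xyz_s(mm) [1.2680e+02 1.0000e-01 2.0083e+02] F_s [ 0.75  0.25 -0.07] T_s [ 0.047 -0.042  0.014] gap 0.0 t 24.67
1.35 False
xyz_s(mm) [1.1510e+02 3.0000e-02 1.9954e+02] F_s [1.09 0.03 0.52] T_s [ 0.024 -0.039 -0.031] gap -0.001 t 25.0
1.25 False
xyz_s(mm) [1.0362e+02 3.0000e-02 1.9727e+02] F_s [ 0.6  -0.26  0.14] T_s [-0.014 -0.07  -0.041] gap 0.001 t 25.33
1.15 False
xyz_s(mm) [ 9.2550e+01 -1.0000e-02  1.9396e+02] F_s [-0.91  0.67  0.37] T_s [-0.042 -0.032 -0.031] gap 0.002 t 25.67
1.05 False
xyz_s(mm) [ 8.1850e+01 -2.0000e-02  1.8954e+02] F_s [-0.43 -0.16  0.44] T_s [-0.019  0.003 -0.083] gap 0.0 t 26.0
0.95 False
xyz_s(mm) [ 7.1670e+01 -2.0000e-02  1.8414e+02] F_s [-0.22 -0.46 -0.06] T_s [ 0.054 -0.037 -0.006] gap 0.0 t 26.33
0.85 False
xyz_s(mm) [ 6.212e+01 -2.000e-02  1.778e+02] F_s [ 0.78 -0.28  0.71] T_s [-0.009  0.01   0.057] gap 0.0 t 26.67
```

View pics/c1.png

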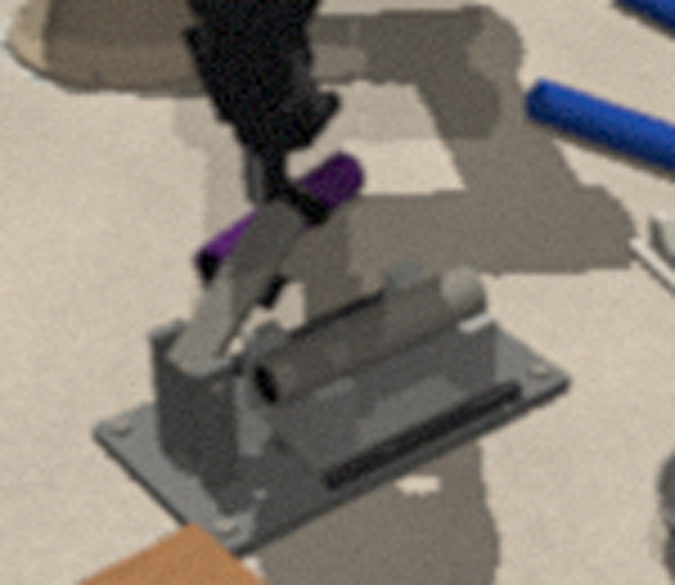

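The arm follows and is now about 0.85 rad above level, with the fingers resting on the crossbar. Next I'll push down from above along the arc, with a guarded final approach.

Run:
```python
from h import *
from bench import env,eyes
t=lambda th: P(.122-.116*np.cos(th)+.004*np.sin(th),0,.0885+.116*np.sin(th)+.008)
env.movel(P(.062,0,.205),velocity=.1)
env.movel(t(.85)+[0,0,.02],velocity=.1)
for th in np.arange(.85,.09,-.125):
    h=env.movel(t(th),velocity=.08,guard=10); print(round(th,2),h); rd(1)
    if h: break
else:
    rd(4)
    h=env.movel(t(-.06),velocity=.015,guard=5); print("final",h); rd(5)
    f=eyes.grab_frame("scene"); cv2.imwrite("pics/c2.png",cv2.resize(f["frame"][160:290,170:320,::-1],None,fx=4.5,fy=4.5,interpolation=cv2.INTER_CUBIC))
```

```text
0.85 False
xyz_s(mm) [ 4.865e+01 -8.000e-02  1.835e+02] F_s [-0.01  0.44 -0.26] T_s [ 0.024  0.027 -0.047] gap -0.002 t 27.86
0.72 False
xyz_s(mm) [ 3.7550e+01 -3.0000e-02  1.7329e+02] F_s [-0.07 -0.35 -0.19] T_s [ 0.014  0.019 -0.01 ] gap -0.003 t 28.23
0.6 False
xyz_s(mm) [ 2.8310e+01 -6.0000e-02  1.6177e+02] F_s [0.18 0.06 0.14] T_s [ 0.035 -0.058 -0.007] gap 0.003 t 28.61
0.48 False
xyz_s(mm) [ 2.0610e+01 -4.0000e-02  1.4946e+02] F_s [ 0.74  0.25 -0.21] T_s [ 0.019 -0.029  0.023] gap -0.0 t 28.98
0.35 False
xyz_s(mm) [ 1.4440e+01 -1.0000e-02  1.3628e+02] F_s [ 0.42  0.48 -0.67] T_s [0.027 0.017 0.024] gap -0.001 t 29.36
0.22 False
xyz_s(mm) [ 9.870e+00 -1.000e-02  1.224e+02] F_s [-0.11 -0.04 -0.69] T_s [0.013 0.021 0.019] gap 0.001 t 29.73
0.1 False
xyz_s(mm) [ 7.0100e+00 -2.0000e-02  1.0806e+02] F_s [-0.38 -0.03 -0.59] T_s [ 0.007 -0.002 -0.011] gap -0.001 t 30.11
xyz_s(mm) [  7.1    0.14 108.38] F_s [-0.14 -0.19 -0.14] T_s [ 0.002  0.004 -0.044] gap -0.0 t 30.27
final True
xyz_s(mm) [6.240e+00 8.000e-02 9.577e+01] F_s [-0.63 -0.98  5.4 ] T_s [-0.145  0.096 -0.002] gap -0.002 t 31.32
```

```bash
ls pics/c2.png
```

```text
pics/c2.png
```

Run:
```python
from h import *
from bench import env,eyes,monitor
env.movel(P(.006,0,.15),velocity=.1); env.movel(P(-.06,0,.27),velocity=.2); env.release(); rd(4)
fs=eyes.grab_frame("scene"); w=eyes.grab_frame("wrist"); t=eyes.grab_frame("top")
pickle.dump((fs,w,t),open("fin.pkl","wb"))
cv2.imwrite("pics/d_s.png",cv2.resize(fs["frame"][180:290,170:320,::-1],None,fx=5,fy=5,interpolation=cv2.INTER_CUBIC))
cv2.imwrite("pics/d_w.png",w["frame"][:,:,::-1]); cv2.imwrite("pics/d_t.png",t["frame"][:,:,::-1])
```

```text
xyz_s(mm) [-60.02   0.   270.  ] F_s [-0.33 -0.25  0.25] T_s [-0.018  0.016  0.003] gap 0.998 t 33.85
```

View pics/d_s.png

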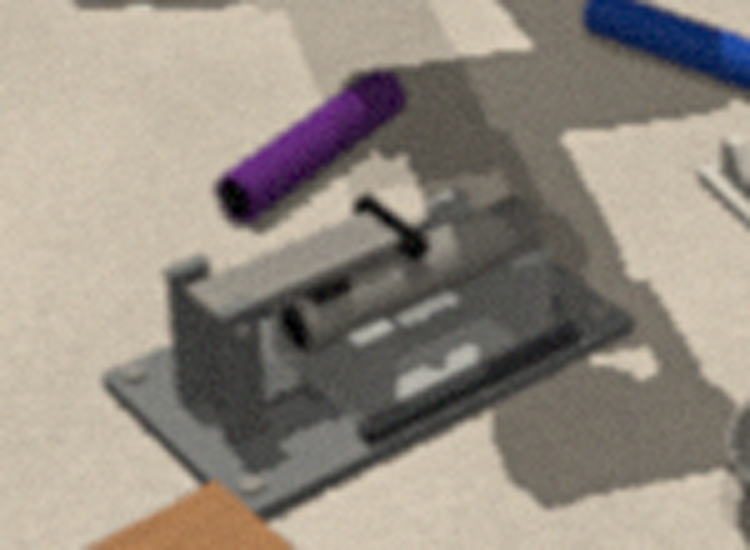

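View pics/d_w.png

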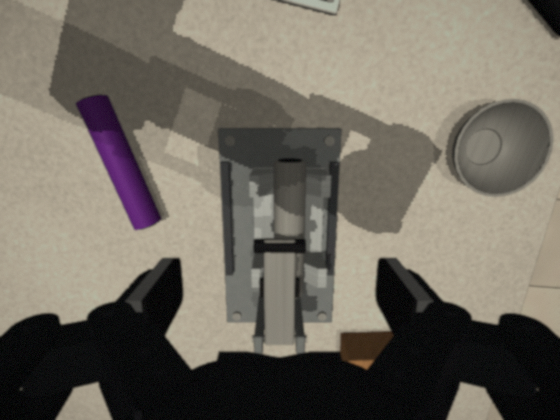

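View pics/d_t.png

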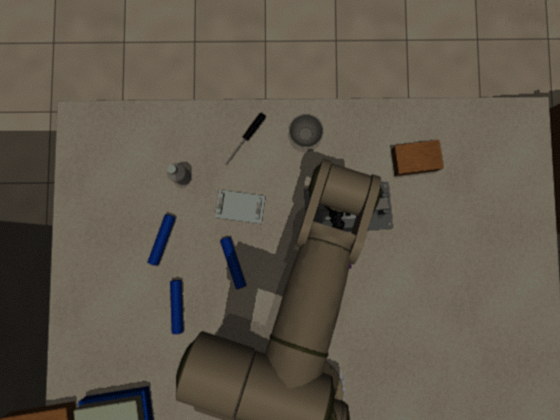

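The clamp arm is level, with its crossbar at about (280,245) in the wrist view and the pad on the pole at about (335,290) in the scene crop. The pole is still in both rests, everything else is where it was, and the robot is clear.

```bash
python3 -c "
from bench import job,monitor
print(job.hand_in(), monitor.sense()['clock'])"
```

```text
the job is handed in; nothing more can be done
the job is handed in; nothing more can be done
```

The pole is seated in the stand with the clamp pad resting on it, the robot is clear of everything, and the job is handed in. The last clock reading, shortly before hand-in, was about 34 s of the 72 s allowed.

- **Seating:** From the images, the V groove sits about 11.3 mm to the stand's +y. I lowered the pole under a force guard, and it stopped within 0.1 mm of the predicted home height.
    - **Press:** It peaked at about 10 N at first contact, the top of the 3–10 N range.
    - **Both flanks:** Commanding 1 mm to either side met about ±6 N and hardly moved the pole, so both flanks were touching. I turned the wrist about 0.2° to remove a small twist, then let go.
- **Clamp:** I pushed the crossbar down with shut fingers until the pad met the pole with the arm level (about −0.01 rad). The push at the bar was about 5.5 N.
- **Last checks:** The pictures show the pole in both rests, about 3 mm from the middle along the groove, and the arm level. The look-alikes, bottle, bowl, screwdriver and carton showed no movement. No check failed or disagreed. The screwdriver, bottle and blue look-alikes were checked only in the coarse top view.

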